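# Fetch the right utensil for the pressure cooker

### The job

Look at the spring clip on the pressure cooker: if it is swung open off the lid the stew is ready, so take the ladle out of the crowded utensil crate; if it is clamped over the lid the stew is still cooking, so take the flat spatula instead. Lift it clear of the crate and lay it on the spoon rest without dropping it, its head in the dish and the end of its handle between the two small ribs, and let go. The wooden paddle lying across the crate may be moved aside if it is in the way, ending flat across the crate's rims or flat on the bare counter; leave the other utensils in the crate, and the clip, the bowl and the jar as they are.

Things in the scene. Friction and masses are not known exactly. Their poses are not given: they have to be found in the camera images.
- clip (a joint): Hinged wire clip of the cooker: steel loop 100 mm long with a black tab, hinged at the lid's edge. By its own weight it rests in one of two states: near 0 rad it is clamped, lying across the lid towards its centre; near 2.8 rad it is swung open, sticking out beyond the cooker's side.
- clip_tip (a point): Tab at the free end of the clip, 105 mm from its hinge.
- cooker: Steel pressure cooker, fixed, 214 mm across, 160 mm high (178 mm with its valve), with a black handle; stands to the left or right of the work. Origin at the centre of its underside; its x axis points from the clip's hinge to the cooker's centre.
- crate: Low open wooden crate, fixed, 190 mm (its x) by 290 mm (its y), 50 mm high, walls and floor 5 mm thick. Origin at the centre of its underside. Four utensils lie in it side by side, lengthwise along its x axis, about 64 mm apart in any order.
- ladle: Steel ladle, loose, 0.08-0.13 kg, 160 mm long: at +x a deep round cup 48 mm across, 26 mm high; flat handle 16 mm wide, 9 mm thick, sloping from the cup (middle line 19 mm up) to the floor at the tail (15 mm up at the origin). Origin midway along, on the underside, near the balance point; x points to the cup, z up. In the crate the cup points about to the crate's +x.
- spatula: Flat black silicone spatula, loose, 0.055-0.09 kg, 160 mm long: at +x a rectangular blade 64 x 46 x 6 mm; handle 16 mm wide, 13 mm high, flat on the floor. Origin midway along, on the underside, near the balance point; x points to the blade, z up. In the crate the blade points about to the crate's -x.
- skimmer: Steel skimmer, loose, 160 mm long: a flat round perforated disc 48 mm across at +x and a handle 16 mm wide sloping down to the tail. Origin midway along it, on its underside. It stays in the crate.
- fork: Steel serving fork, loose, 160 mm long, three tines 46 mm across at +x and a handle 16 mm wide. Origin midway along it, on its underside. It stays in the crate.
- paddle: Flat wooden stirring paddle, loose, about 0.05 kg, 205 x 10 mm: shaft 22 mm wide; blade 38 mm wide over the last 62 mm at +x. Origin mid-length on the underside. It starts lying across the crate from long rim to long rim, about along the crate's x, over any of the utensils, underside 50 mm above the counter, each end overhanging the crate by 7 mm.
- rest: Grey plastic spoon rest, fixed, 204 mm long: 4 mm base plate; at +x a dish 86 mm wide inside, middle at x = 55 mm, rim 13 mm high on its sides and far end; then a bare flat tongue 62 mm wide; at the tail, x = -100 to -68 mm, two ribs 13 mm high, 48 mm apart inside. Origin at the centre of its underside; x points to the dish.
- ladle_head (a point): Underside of the ladle's cup, at its centre, 55 mm from the ladle's origin.
- ladle_tail (a point): Underside of the ladle's handle near its end, 75 mm behind the origin.
- spatula_head (a point): Underside of the spatula's blade, 55 mm from the spatula's origin.
- spatula_tail (a point): Underside of the spatula's handle near its end, 75 mm behind the origin.
- bowl: Glass bowl, loose, 150 mm across and 65 mm high, across the work from the cooker; leave it. Origin at the centre of its underside.
- jar: Amber glass jar, loose, 68 mm across and 95 mm high, beyond the crate; leave it. Origin at the centre of its underside.

How it is judged:
By the outcome, as a careful person would: the job done as asked, in the order asked, and still so for the second after the job is handed in, with the robot touching nothing.
It also fails if it takes over 64 s, if anything falls off the work surface, if the arm or the gripper's body presses on something with over 40 N, if the wrist force passes 120 N, or if a joint passes its speed limit or range.

### The arm

A 7-joint arm with a two-finger parallel gripper is mounted at the origin on the work surface. World frame = base frame: x ahead of the robot, y to its left, z up, the work surface at z = 0. Lengths are in m, angles in rad, forces in N, time in s.
With the tool pointing down it reaches from about 0.4 to 0.85 m from the base axis. Payload 10.4 kg.
Tool frame: the origin (TCP) lies at the very end of the fingers, on their centre line; the grasp point (between the pads) lies 19 mm behind it; z points along the fingers, y is the direction in which the jaws open and shut (so a half turn about z gives the same grasp; the last joint's range is limited). The gripper opens to 85 mm and grips with 20 to 120 N. Pads are 22 mm wide; open, the fingers measure 114 mm over their backs; the gripper's body (76 mm by 85 mm) begins 54 mm behind the grasp point. The pads swing forward as they close: fully open they stand 13 mm farther back than shut.
Start: joints at [-1.205, 0.332, -0.065, 1.46, 0.022, 1.35, -0.088], TCP at [0.237, 0.578, 0.231] pointing down, gripper open.
Joint ranges: [-2.6, 2.6], [-0.5, 2.12], [-1.47, 1.34], [0.16, 2.42], [-1.27, 4.41], [0.06, 2.06], [-2.6, 2.6]. Speed limits (rad/s): [2.22, 2.22, 2.79, 2.79, 3.14, 3.14, 3.14].

### API

Orientations are given as a unit quaternion [x, y, z, w].
In Python, from workcell import get_obs, camera, camera_info, hand_in gives the robot as it stands.
- The arm moves only by the tool move_arm, never from a script. Its argument "moves" is a list of rows, each a list of 3 entries, a list of its own where there are three numbers: the shift along the tool's x, y, z in units of 25 mm (1.0 is 25 mm), then the turn, a rotation vector about the tool's x, y, z in degrees, then the opening, from 0 (shut) to 1 (fully open). A call has 1 to 5 rows; each row shifts and turns the commanded pose from where the row before left it, along the tool's axes as they then stand; what a row does not reach is not made up. A row lasts 1/8 s, in which the tool goes at most 62.5 mm and 10.7 degrees, less where a joint would pass 70% of its speed; a pose out of reach is approached as far as the arm can. A call is refused whole if a number of a shift passes 1 or a number of a turn 10.7, either way. A call with a gripper value outside its range is refused whole. The fingers move at their own pace and stop on an object; "squeeze" is the grip in N (left out, the last holds). Time passes only in rows, so rows that do not move let the fingers close. It gives the time, the measured TCP pose, the force and the opening at its end, in the units of the state.
- get_obs(): the state, without advancing time (a new reading comes with each control period).
- camera(name): name is "scene" or "side" or "wrist"; returns the picture (480x640x3 uint8, red, green, blue); there is no depth.
- camera_info(name): a dict with "fx", "fy", "cx", "cy" (pixels), "origin" and "rotation" of the camera in the world. Camera axes: x right, y down, z forward; pixel columns grow to the right and rows downward; lengths in m; the calibration is good to about 2 mm. The wrist camera is an equidistant fisheye: a pixel r from the principal point sees the ray r / f radians off the axis. A picture is of the moment at which its call begins: read the wrist's pose just before it. camera_info takes no time and is no camera call; for the wrist camera it gives the pose at the moment of the call.
- hand_in(): hands the job in, once; it reports no verdict.
The state is a dict: "clock": time; "joint_pos": joint angles; "joint_velocities": joint speeds; "tau": joint torques, N m; "position": TCP position; "ee_rot": TCP orientation; "ft_force": force on the tool from outside, world axes, zero at the start; "torque": the same for the moment, N m; "grip_width": opening from 0.0 (shut) to 1.0 (fully open).
Only numpy, scipy, OpenCV 4.12 (cv2) and the standard library are available. Lean on these libraries where they do the work, as an engineer would, in place of code of your own. Each camera call takes 0.05 s, during which the arm holds its last target. There are 200 camera calls.

## Working session

There is one attempt and no reset: what is moved stays moved. The work goes in short steps, Python scripts to look and compute and a tool call to move; the robot and the scene stay as the last step left them, time stands still between calls to the robot, and variables do not carry over. Pictures are saved under pics/ and viewed, about 8 in all and at most 12, crops included, and the job is handed in when it is done.

Besides the shell and the picture viewer there is one more tool, called after "Request:" as name(argument=value, ...) on one line, values as JSON. move_arm: Moves the arm, as the interface text tells. Its arguments: {"type":"object","properties":{"moves":{"type":"array","items":{"type":"array"}},"squeeze":{"type":"number"}},"required":["moves"]}

```bash
mkdir -p pics; python3 - <<'E'
from workcell import *
import cv2,numpy as np
for n in("scene","side"):
    cv2.imwrite(f"pics/{n}0.png",camera(n)[:,:,::-1]); i=camera_info(n); print(n,{k:np.round(v,4).tolist() for k,v in i.items() if k in("fx","fy","cx","cy","origin","rotation")})
o=get_obs();print(o["position"],o["ee_rot"],o["clock"])
E
```

```text
scene {'fx': 621.476, 'fy': 621.476, 'cx': 321.0011, 'cy': 224.3653, 'origin': [1.7976, -0.9488, 1.3854], 'rotation': [0.8193, 0.3823, -0.1921, -0.3816]}
side {'fx': 546.3754, 'fy': 546.3754, 'cx': 320.2749, 'cy': 230.9841, 'origin': [0.494, 1.016, 1.3275], 'rotation': [-0.0468, 0.9384, -0.3416, 0.022]}
[0.23676944 0.5780507  0.2305995 ] [ 1.93136426e-01  9.81171701e-01 -6.37586871e-04 -9.05289406e-05] 0.1
```

View pics/scene0.png

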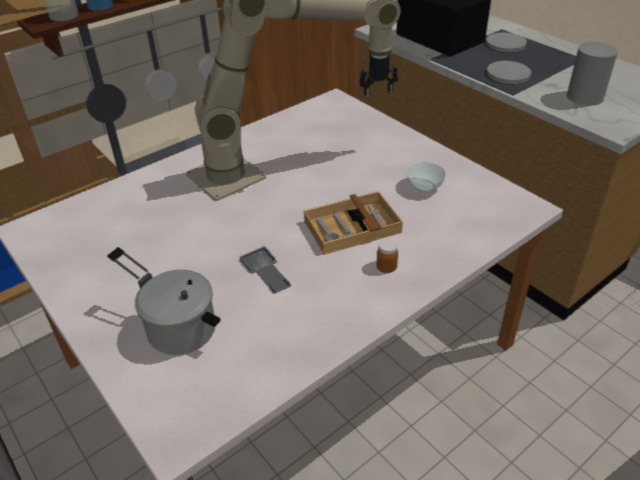

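View pics/side0.png

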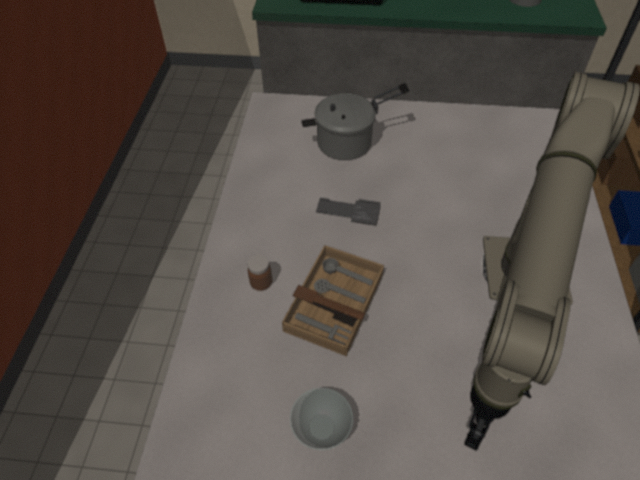

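The clip sticks out beyond the cooker (scene ~(118,258), side ~(403,90)), so it is open and I take the ladle. The crate is at side ~(335,298) and the rest at side ~(350,210). I'll zoom in on them.

```bash
python3 - <<'E'
import cv2,numpy as np
a=cv2.imread("pics/side0.png"); b=cv2.imread("pics/scene0.png")
A=cv2.resize(a[185:360,275:395],None,fx=3.3,fy=3.3,interpolation=cv2.INTER_CUBIC)
B=cv2.resize(b[185:295,235:410],None,fx=2.28,fy=2.28,interpolation=cv2.INTER_CUBIC)
o=np.zeros((578,800,3),np.uint8);o[:A.shape[0],:A.shape[1]]=A;o[:B.shape[0],400:400+B.shape[1]]=B[:,:400]
C=cv2.resize(a[70:165,295:420],None,fx=3,fy=3,interpolation=cv2.INTER_CUBIC);o[270:270+C.shape[0],405:405+C.shape[1]]=C[:308]
cv2.imwrite("pics/z.png",o)
E
```

```text
(no output)
```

View pics/z.png

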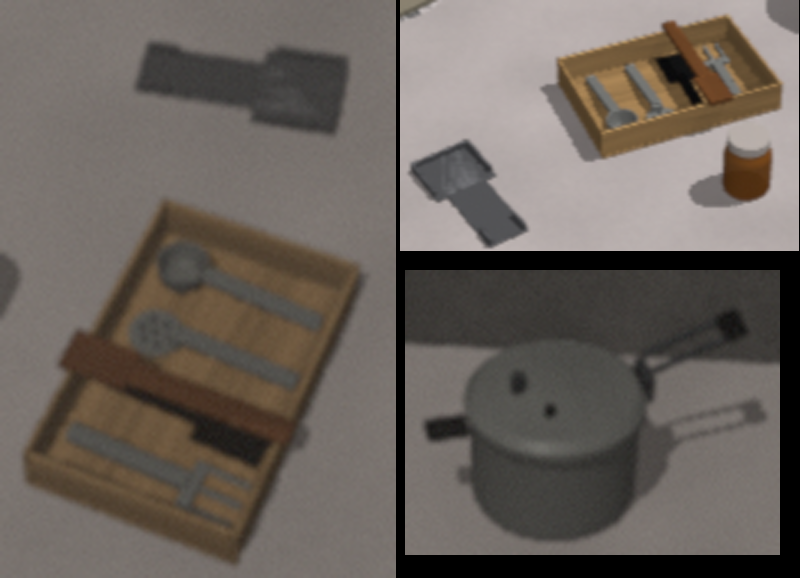

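Clip clearly open, so it's the ladle. It's the end utensil nearest the rest, with the cup at crop (186,267) and the tail at (320,320). The paddle does not cover it. Now measuring.

```bash
cat >h.py <<'E'
import cv2,numpy as np
from workcell import *
from scipy.spatial.transform import Rotation as R
def cam(n):
    i=camera_info(n); r=np.array(i["rotation"]); r=r.reshape(3,3) if r.size==9 else R.from_quat(r).as_matrix()
    return i,r,np.array(i["origin"])
def cast(n,p,z,c=None):
    i,r,o=c or cam(n); p=np.atleast_2d(p).astype(float)
    d=np.c_[(p[:,0]-i["cx"])/i["fx"],(p[:,1]-i["cy"])/i["fy"]]
    if n=="wrist":
        t=np.linalg.norm(d,axis=1)[:,None]+1e-9; v=np.c_[d/t*np.sin(t),np.cos(t)]
    else: v=np.c_[d,np.ones(len(d))]
    v=v@r.T; return (o+v*((z-o[2])/v[:,2])[:,None])[:,:2]
def blob(m,seed):
    _,l=cv2.connectedComponents(m.astype(np.uint8)); k=l[seed[1],seed[0]]; ys,xs=np.nonzero(l==k) if k else ([],[])
    return np.c_[xs,ys]
E
python3 - <<'E'
from h import *
for n,lad,rest,cr in(("side",(355,275),(340,210),[(324,247),(384,264),(348,354),(284,326)]),("scene",(328,232),(270,272),[(304,216),(386,194),(402,225),(324,250)])):
    im=cv2.imread(f"pics/{n}0.png"); hsv=cv2.cvtColor(im,cv2.COLOR_BGR2HSV)
    print(n,"px hsv lad",hsv[lad[1],lad[0]],"rest",hsv[rest[1],rest[0]],"tab",hsv[rest[1],rest[0]-60])
    print("crate",cast(n,cr,.05).round(3).tolist())
    v=hsv[...,2].astype(int); base=np.median(v[rest[1]-40:rest[1]+40,rest[0]-50:rest[0]+50])
    b=blob(v<base*0.8,rest); print("rest n",len(b), end=' ')
    for z in(.004,):
        q=cast(n,b,z); c,s,a=cv2.minAreaRect((q*1000).astype(np.float32)); print(np.round(c,1),np.round(s,1),round(a,1),"ctr of mass",q.mean(0).round(4))
    x,y=lad; print("sat row",hsv[y,x-15:x+16,1].tolist())
    m=hsv[...,1]<60; b=blob(m,lad);print("ladle n",len(b),b.min(0),b.max(0))
    q=cast(n,b,.022); c,s,a=cv2.minAreaRect((q*1000).astype(np.float32)); print(np.round(c,1),np.round(s,1),round(a,1))
E
```

```text
side px hsv lad [15 23 87] rest [10 12 65] tab [ 14  23 122]
crate [[0.599, 0.011], [0.419, 0.057], [0.503, 0.353], [0.679, 0.288]]
rest n 1176 [ 540.  -192.3] [107.2 205.9] 82.4 ctr of mass [ 0.5281 -0.1874]
sat row [107, 107, 105, 103, 104, 93, 81, 55, 41, 34, 30, 25, 15, 15, 18, 23, 18, 25, 30, 34, 42, 59, 79, 92, 102, 107, 106, 104, 107, 108, 103]
ladle n 386 [323 258] [372 284]
[523.8  68. ] [ 53.6 158.3] 76.2
scene px hsv lad [ 40   6 118] rest [110   9  86] tab [  5  16 177]
crate [[0.448, 0.042], [0.542, 0.342], [0.703, 0.262], [0.629, -0.017]]
rest n 1181 [ 539.1 -188. ] [107.1 216.7] 84.1 ctr of mass [ 0.5311 -0.1879]
sat row [126, 129, 126, 126, 127, 125, 126, 125, 126, 125, 124, 105, 59, 11, 7, 6, 6, 27, 69, 92, 96, 102, 111, 116, 121, 124, 125, 126, 126, 125, 123]
ladle n 165 [317 218] [338 240]
[524.2  82.1] [ 44.5 125.4] 67.4
```

Request:
move_arm(moves=[[[0, 0, 0], [0, 0, -8.6], 0.5], [[-0.9, -0.9, 0], [0, 0, 0], 0.5], [[-0.9, -0.9, 0], [0, 0, 0], 0.5], [[-0.9, -0.9, 0], [0, 0, 0], 0.5], [[-0.9, -0.9, 0], [0, 0, 0], 0.5]])

```text
clock: 0.72
position: [0.3035, 0.4685, 0.2309]
ee_rot: [0.119, 0.993, -0.0, -0.0]
ft_force: [0.4, -0.1, 0.2]
grip_width: 0.5
```

Request:
move_arm(moves=[[[-0.9, -1, 0], [0, 0, 0], 0.5], [[-0.9, -1, 0], [0, 0, 0], 0.5], [[-0.9, -1, 0], [0, 0, 0], 0.5], [[-0.9, -1, 0], [0, 0, 0], 0.5], [[-0.9, -1, 0], [0, 0, 0], 0.5]])

```text
clock: 1.35
position: [0.3831, 0.3204, 0.2311]
ee_rot: [0.119, 0.993, -0.0, -0.0]
ft_force: [-0.1, -0.7, -0.2]
grip_width: 0.5
```

Request:
move_arm(moves=[[[-0.9, -1, 0], [0, 0, 0], 0.5], [[-0.9, -1, 0], [0, 0, 0], 0.5], [[-0.9, -1, 0], [0, 0, 0], 0.5], [[-0.9, -1, 0], [0, 0, 0], 0.5], [[-0.9, -1, 0], [0, 0, 0], 0.5]])

```text
clock: 1.98
position: [0.4628, 0.1724, 0.2311]
ee_rot: [0.119, 0.993, -0.0, -0.0]
ft_force: [0.5, 1.0, 0.1]
grip_width: 0.5
```

Request:
move_arm(moves=[[[-0.8, -0.86, 0], [0, 0, 0], 0.5], [[-0.8, -0.86, 0], [0, 0, 0], 0.5], [[-0.8, -0.86, 0], [0, 0, 0], 0.5], [[-0.8, -0.86, 0], [0, 0, 0], 0.5], [[0, 0, 0], [0, 0, 0], 0.5]])

```text
clock: 2.6
position: [0.5205, 0.0687, 0.231]
ee_rot: [0.121, 0.993, -0.0, -0.0]
ft_force: [0.0, 0.4, 0.2]
grip_width: 0.502
```

```bash
python3 - <<'E'
from h import *
i,r,o=cam("wrist"); im=camera("wrist")[:,:,::-1]; cv2.imwrite("pics/w0.png",im); np.savez("w0.npz",r=r,o=o)
print(i["fx"],i["cx"],i["cy"],o,r.round(3).tolist(),get_obs()["position"])
E
```

```text
371.64829954431775 321.60796559930617 246.22306579179954 [0.44296691 0.08763981 0.37429833] [[0.239, 0.922, 0.304], [0.971, -0.226, -0.075], [-0.001, 0.313, -0.95]] [0.51995795 0.07034321 0.23095657]
```

View pics/w0.png

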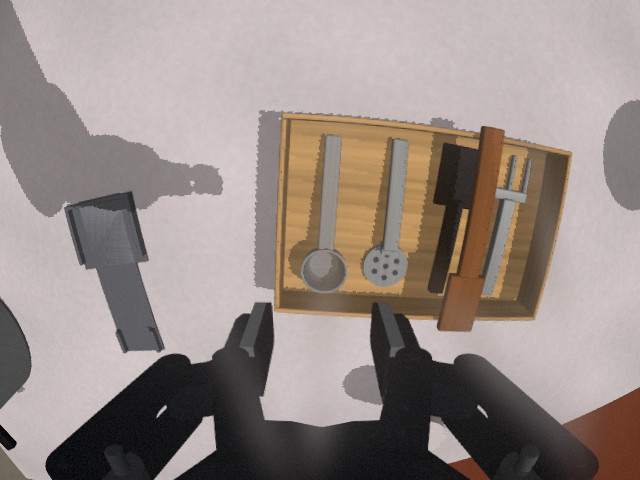

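The wrist view shows the ladle tail at (332,136) and its cup at (325,270). The rest's dish is at (107,230) and its ribs at about (140,340). I'll measure both from this picture.

```bash
python3 - <<'E'
from h import *
d=np.load("w0.npz"); i=camera_info("wrist"); c=(i,d["r"],d["o"]); im=cv2.imread("pics/w0.png"); hsv=cv2.cvtColor(im,cv2.COLOR_BGR2HSV)
m=hsv[...,1]<60; b=blob(m,(331,180)); print("ladle",len(b),b.min(0),b.max(0))
h=b[(b[:,1]<240)]
def line(q):
    u=np.linalg.svd(q-q.mean(0),full_matrices=False)[2][0]; u*=np.sign(u[0]); return q.mean(0),u
# slope: top of handle ~ z .0135 at tail to .0285 at cup
rows=h[:,1]; z=.0145+(rows-136)/(250-136)*.013
q=np.array([cast("wrist",p,zz,c)[0] for p,zz in zip(h,z)])
mu,u=line(q); t=(q-mu)@u; print("handle dir",np.degrees(np.arctan2(u[1],u[0])),"tail end",mu+u*t.min(),"width",np.ptp((q-mu)@[-u[1],u[0]]))
print("origin from tail", mu+u*(t.min()+.08))
# cup rim
cup=b[b[:,1]>255]; (x,y),rad=cv2.minEnclosingCircle(cup.astype(np.float32)); print("cup",x,y,rad,cast("wrist",(x,y),.031,c))
cc=cast("wrist",(x,y),.031,c)[0]; print("origin from cup",cc-u*.055)
v=hsv[...,2].astype(int); print("rest v",v[300,125],v[230,105],v[300,80],v[180,40])
mm=(v<115)&(np.arange(640)[None]<200); b=blob(mm,(125,300)); print("rest",len(b),b.min(0),b.max(0))
q=cast("wrist",b,.006,c)*1000; rc=cv2.minAreaRect(q.astype(np.float32)); print(rc)
# tongue edges
s=[(98,268),(141,262),(123,353),(163,350)]; print(cast("wrist",s,.004,c)); print("dish corners, ribs",cast("wrist",[(66,208),(131,192),(148,260),(82,269),(118,350),(163,348)],.013,c))
tg=b[(b[:,1]>275)&(b[:,1]<325)]; e=[]
for y in range(275,325): 
    xs=tg[tg[:,1]==y,0]; e.append(((xs.min()+xs.max())/2,y))
qq=cast("wrist",e,.004,c); mu,u=line(qq); print("tongue line",mu,u,np.degrees(np.arctan2(u[1],u[0])))
E
```

```text
ladle 3494 [300 135] [346 293]
handle dir -17.717806374617286 tail end [0.45211023 0.09663446] width 0.015639084423255272
origin from tail [0.52831558 0.07228813]
cup 323.43182373046875 270.5 23.56490135192871 [[0.57780523 0.05618054]]
origin from cup [0.52541405 0.07291864]
rest v 101 108 202 136
rest 7672 [ 64 190] [163 352]
((543.4548950195312, -191.42007446289062), (104.64334106445312, 205.7002410888672), 83.34799194335938)
[[ 0.52323533 -0.21464059]
 [ 0.53009392 -0.14951841]
 [ 0.64451642 -0.23738749]
 [ 0.64870186 -0.17215792]]
dish corners, ribs [[ 0.44033052 -0.2227134 ]
 [ 0.44986913 -0.12548191]
 [ 0.52782493 -0.13377295]
 [ 0.51698026 -0.23297941]
 [ 0.63410702 -0.23519853]
 [ 0.64086645 -0.16445292]]Traceback (most recent call last):
  File "<stdin>", line 22, in <module>
    return umr_minimum(a, axis, None, out, keepdims, initial, where)
ValueError: zero-size array to reduction operation minimum which has no identity
```

Request:
move_arm(moves=[[[0, 0, 0], [0, 0, 3.8], 0.45], [[-0.24, 0.18, 0.9], [0, 0, 0], 0.45], [[0, 0, 0.9], [0, 0, 0], 0.45], [[0, 0, 0.9], [0, 0, 0], 0.45], [[0, 0, 0.9], [0, 0, 0], 0.45]])

```text
clock: 3.28
position: [0.5265, 0.0749, 0.1404]
ee_rot: [0.151, 0.989, 0.0, -0.0]
ft_force: [-0.2, 0.8, 0.2]
grip_width: 0.448
```

Request:
move_arm(moves=[[[0, 0, 0.9], [0, 0, 0], 0.45], [[0, 0, 0.9], [0, 0, 0], 0.45], [[0, 0, 0.6], [0, 0, 0], 0.45], [[0, 0, 0.4], [0, 0, 0], 0.45], [[0, 0, 0], [0, 0, 0], 0.45]])

```text
clock: 3.9
position: [0.5268, 0.0737, 0.071]
ee_rot: [0.152, 0.988, -0.0, -0.0]
ft_force: [-0.1, 0.5, 0.8]
grip_width: 0.45
```

```bash
python3 - <<'E'
from h import *
im=camera("wrist")[:,:,::-1]; cv2.imwrite("pics/w1.png",im); o=get_obs(); print(o["position"],o["ee_rot"],o["joint_pos"])
E
```

```text
[0.52722207 0.07370536 0.07156144] [1.51863257e-01 9.88401505e-01 7.68493668e-05 9.75311648e-05] [-0.5319012   0.28809405  0.35167772  1.90088765 -0.1188284   0.97242625
  1.13940222]
```

View pics/w1.png

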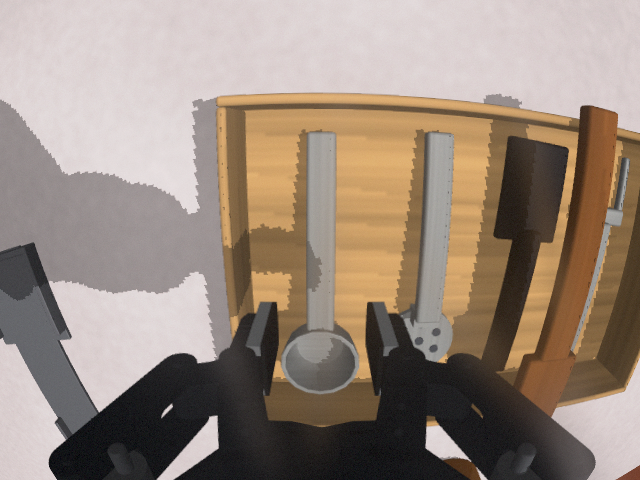

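Ladle centred between the fingers and parallel to them: handle at column ~320, pads at 262 and 382. The skimmer is clear of the fingers. Descending and gripping.

Request:
move_arm(moves=[[[0, 0, 0.7], [0, 0, 0], 0.45], [[0, 0, 0.7], [0, 0, 0], 0.45], [[0, 0, 0.6], [0, 0, 0], 0.45], [[0, 0, 0.48], [0, 0, 0], 0.45], [[0, 0, 0], [0, 0, 0], 0.45]])

```text
clock: 4.58
position: [0.5264, 0.0733, 0.0082]
ee_rot: [0.152, 0.988, -0.0, -0.001]
ft_force: [-0.3, -1.2, -0.1]
grip_width: 0.449
```

Request:
move_arm(moves=[[[0, 0, 0], [0, 0, 0], 0], [[0, 0, 0], [0, 0, 0], 0], [[0, 0, 0], [0, 0, 0], 0], [[0, 0, 0], [0, 0, 0], 0], [[0, 0, 0], [0, 0, 0], 0]], squeeze=50)

```text
clock: 5.2
position: [0.5276, 0.0736, 0.0099]
ee_rot: [0.152, 0.988, 0.0, 0.0]
ft_force: [-0.8, -0.8, 6.2]
grip_width: 0.169
```

Request:
move_arm(moves=[[[0, 0, -0.3], [0, 0, 0], 0], [[0, 0, -0.6], [0, 0, 0], 0], [[0, 0, -0.8], [0, 0, 0], 0], [[0, 0, -0.8], [0, 0, 0], 0], [[0, 0, -0.8], [0, 0, 0], 0]])

```text
clock: 5.82
position: [0.5271, 0.0736, 0.0934]
ee_rot: [0.152, 0.988, 0.0, 0.0]
ft_force: [0.5, -0.5, -1.3]
grip_width: 0.167
```

Request:
move_arm(moves=[[[0, 0, -0.8], [0, 0, 0], 0], [[0, 0, -0.8], [0, 0, 0], 0], [[0, 0, -0.6], [0, 0, 0], 0], [[0, 0, 0], [0, 0, 0], 0], [[0, 0, 0], [0, 0, 0], 0]])

```text
clock: 6.45
position: [0.5266, 0.0735, 0.1462]
ee_rot: [0.152, 0.988, -0.0, -0.0]
ft_force: [0.3, -0.1, -2.2]
grip_width: 0.171
```

```bash
python3 - <<'E'
from h import *
i,r,o=cam("wrist");im=camera("wrist")[:,:,::-1]; cv2.imwrite("pics/w2.png",im); np.savez("w2.npz",r=r,o=o); cv2.imwrite("pics/s2.png",camera("side")[:,:,::-1]);o=get_obs(); print(o["position"],o["ee_rot"],o["grip_width"],o["joint_pos"])
E
```

```text
[0.52656556 0.07349269 0.14597872] [ 1.51905280e-01  9.88394817e-01 -2.66171126e-04 -6.33281880e-04] 0.17062370437134747 [-0.55193361  0.1956249   0.36657305  1.83369613 -0.07711875  1.1275005
  1.10727376]
```

View pics/w2.png

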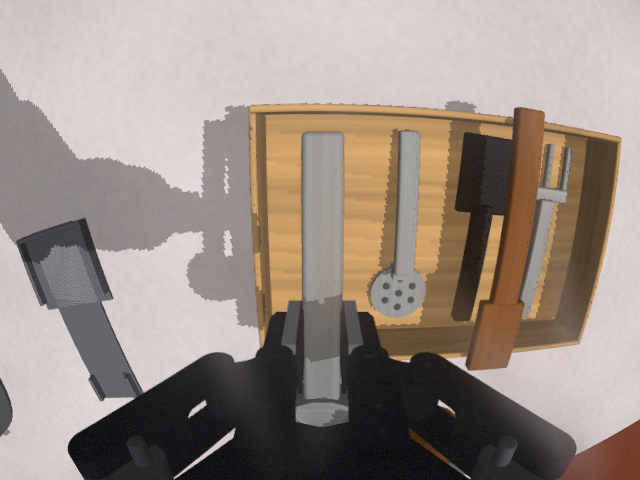

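Ladle held level above the crate, and the other utensils and the paddle haven't moved. Next, carry it to the rest and turn it.

Request:
move_arm(moves=[[[-0.35, -0.9, 0], [0, 0, 0], 0], [[-0.35, -0.9, 0], [0, 0, 0], 0], [[-0.35, -0.9, 0], [0, 0, 0], 0], [[-0.35, -0.9, 0], [0, 0, 0], 0], [[-0.35, -0.9, 0], [0, 0, 0], 0]])

```text
clock: 7.18
position: [0.5346, -0.0477, 0.1461]
ee_rot: [0.152, 0.988, -0.0, -0.001]
ft_force: [-0.1, -0.4, -0.9]
grip_width: 0.171
```

Request:
move_arm(moves=[[[-0.35, -0.9, 0], [0, 0, 0], 0], [[-0.35, -0.9, 0], [0, 0, 0], 0], [[-0.35, -0.9, 0], [0, 0, 0], 0], [[-0.35, -0.9, 0], [0, 0, 0], 0], [[-0.35, -0.9, 0], [0, 0, 0], 0]])

```text
clock: 7.8
position: [0.5426, -0.168, 0.1461]
ee_rot: [0.152, 0.988, -0.0, -0.001]
ft_force: [-0.1, -0.3, -1.0]
grip_width: 0.173
```

Request:
move_arm(moves=[[[-0.36, -0.88, 0], [0, 0, 0], 0], [[0, 0, 0], [0, 0, 10], 0], [[0, 0, 0], [0, 0, 10], 0], [[0, 0, 0], [0, 0, 10], 0], [[0, 0, 0], [0, 0, 10], 0]])

```text
clock: 8.43
position: [0.5446, -0.1909, 0.146]
ee_rot: [0.483, 0.875, -0.0, -0.001]
ft_force: [1.2, 0.8, -0.6]
grip_width: 0.172
```

Request:
move_arm(moves=[[[0, 0, 0], [0, 0, 10], 0], [[0, 0, 0], [0, 0, 10], 0], [[0, 0, 0], [0, 0, 10], 0], [[0, 0, 0], [0, 0, 10], 0], [[0, 0, 0], [0, 0, 10], 0]])

```text
clock: 9.05
position: [0.5446, -0.1909, 0.1461]
ee_rot: [0.808, 0.589, -0.0, -0.0]
ft_force: [0.6, 0.3, -0.1]
grip_width: 0.172
```

Request:
move_arm(moves=[[[0, 0, 0], [0, 0, 10], 0], [[0, 0, 0], [0, 0, 10], 0], [[0, 0, 0], [0, 0, 10], 0], [[0, 0, 0], [0, 0, 10], 0], [[0, 0, 0], [0, 0, 10], 0]])

```text
clock: 9.68
position: [0.5446, -0.1909, 0.1462]
ee_rot: [0.981, 0.193, -0.0, -0.0]
ft_force: [-0.4, -0.9, -0.8]
grip_width: 0.17
```

Request:
move_arm(moves=[[[0, 0, 0], [0, 0, 10], 0], [[0, 0, 0], [0, 0, 10], 0], [[0, 0, 0], [0, 0, 9], 0], [[0, 0, 0], [0, 0, 0], 0], [[0, 0, 0], [0, 0, 0], 0]])

```text
clock: 10.3
position: [0.5448, -0.1909, 0.1465]
ee_rot: [0.999, -0.055, -0.0, 0.0]
ft_force: [1.1, -0.1, -1.1]
grip_width: 0.17
```

```bash
python3 - <<'E'
from h import *
i,r,o=cam("wrist");im=camera("wrist")[:,:,::-1]; cv2.imwrite("pics/w3.png",im); np.savez("w3.npz",r=r,o=o);s=get_obs(); print(s["position"],s["ee_rot"],np.degrees(2*np.arctan2(s["ee_rot"][0],s["ee_rot"][1])),s["grip_width"],s["joint_pos"])
E
```

```text
[ 0.544839   -0.19098636  0.14659984] [ 9.98485063e-01 -5.50232385e-02 -1.43149531e-04 -4.23820081e-05] 186.3083846516912 0.1719384066272367 [-0.58792593  0.4786749   1.09096626  1.74077686 -0.45317307  1.2031222
 -1.05488756]
```

View pics/w3.png

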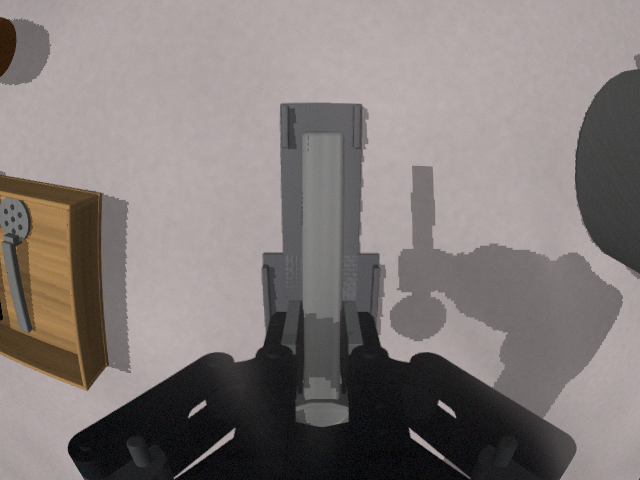

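Ladle over the rest, laterally aligned: the rest's tail spans columns 281-361 and the ladle's tail is centred at 323. Checking the rest's pose and the ladle's height in this view before lowering.

```bash
python3 - <<'E'
from h import *
d=np.load("w3.npz"); i=camera_info("wrist"); c=(i,d["r"],d["o"])
e=cast("wrist",[(281.5,103.5),(361.5,104)],.0035,c); m=e.mean(0); print("rest tail edge",e,m, "width",np.linalg.norm(e[0]-e[1]))
n=e[0]-e[1]; t=np.array([n[1],-n[0]])/np.linalg.norm(n); t*=np.sign(-t[0]); u=t
print("dish dir",np.degrees(np.arctan2(u[1],u[0])),"origin",m+u*.102)
print("ribs tops", cast("wrist",[(283,103),(288,148),(294,148),(353,148),(361,150)],.013,c))
T=np.array([.5448,-.1909])
for z in (.145,.150,.155): 
    q=cast("wrist",[(323,131)],z,c)[0]; print(z,(q-T)@u,(q-T)@[-u[1],u[0]])
E
```

```text
rest tail edge [[ 0.64746067 -0.17204773]
 [ 0.64056069 -0.2321142 ]] [ 0.64401068 -0.20208097] width 0.060461474336629906
dish dir 173.44701858093737 origin [ 0.54267707 -0.19044053]
ribs tops [[ 0.64695725 -0.17412083]
 [ 0.61306196 -0.17383116]
 [ 0.61251872 -0.17825017]
 [ 0.6078672  -0.22158084]
 [ 0.60583269 -0.22736648]]
0.145 -0.07983038588274358 0.0005775910634394123
0.15 -0.0798802452735068 0.0005604607742263415
0.155 -0.07993010466427002 0.0005433304850132707
```

Request:
move_arm(moves=[[[0, 0, 0.8], [0, 0, 0], 0], [[0, 0, 0.8], [0, 0, 0], 0], [[0, 0, 0.8], [0, 0, 0], 0], [[0, 0, 0.8], [0, 0, 0], 0], [[0, 0, 0.7], [0, 0, 0], 0]])

```text
clock: 10.98
position: [0.5447, -0.191, 0.0477]
ee_rot: [0.998, -0.056, -0.0, -0.0]
ft_force: [-0.1, 0.2, -0.7]
grip_width: 0.172
```

Request:
move_arm(moves=[[[0, 0, 0.5], [0, 0, 0], 0], [[0, 0, 0.4], [0, 0, 0], 0], [[0, 0, 0.3], [0, 0, 0], 0], [[0, 0, 0.2], [0, 0, 0], 0], [[0, 0, 0], [0, 0, 0], 0]])

```text
clock: 11.6
position: [0.5449, -0.191, 0.0142]
ee_rot: [0.998, -0.056, -0.0, -0.0]
ft_force: [-0.5, 0.7, -1.1]
grip_width: 0.164
```

Request:
move_arm(moves=[[[0, 0, 0.08], [0, 0, 0], 0], [[0, 0, 0.06], [0, 0, 0], 0], [[0, 0, 0.04], [0, 0, 0], 0], [[0, 0, 0], [0, 0, 0], 0], [[0, 0, 0], [0, 0, 0], 0]])

```text
clock: 12.22
position: [0.545, -0.191, 0.0098]
ee_rot: [0.998, -0.056, 0.0, -0.0]
ft_force: [-0.1, 0.2, 0.3]
grip_width: 0.173
```

Request:
move_arm(moves=[[[0, 0, 0.03], [0, 0, 0], 0], [[0, 0, 0], [0, 0, 0], 0.2], [[0, 0, 0], [0, 0, 0], 0.25], [[0, 0, 0], [0, 0, 0], 0.35], [[0, 0, 0], [0, 0, 0], 0.4]])

```text
clock: 12.85
position: [0.545, -0.191, 0.009]
ee_rot: [0.998, -0.056, 0.0, -0.0]
ft_force: [-0.4, -0.1, -0.4]
grip_width: 0.397
```

Request:
move_arm(moves=[[[0, 0, 0], [0, 0, 0], 0.4], [[0, 0, -0.3], [0, 0, 0], 0.4], [[0, 0, -0.6], [0, 0, 0], 0.4], [[0, 0, -0.8], [0, 0, 0], 0.4], [[0, 0, -0.9], [0, 0, 0], 0.4]])

```text
clock: 13.48
position: [0.5451, -0.1912, 0.0759]
ee_rot: [0.998, -0.057, 0.0, -0.0]
ft_force: [-0.8, -0.6, 0.4]
grip_width: 0.399
```

Request:
move_arm(moves=[[[0, 0, -0.9], [0, 0, 0], 0.4], [[0, 0, -0.9], [0, 0, 0], 0.4], [[0, 0, -0.9], [0, 0, 0], 0.4], [[0, 0, -0.9], [0, 0, 0], 0.4], [[0, 0, 0], [0, 0, 0], 0.4]])

```text
clock: 14.1
position: [0.5458, -0.1915, 0.1666]
ee_rot: [0.998, -0.057, 0.002, -0.0]
ft_force: [0.3, 0.4, -0.2]
grip_width: 0.4
```

```bash
python3 - <<'E'
from h import *
i,r,o=cam("wrist");im=camera("wrist")[:,:,::-1]; cv2.imwrite("pics/w4.png",im);np.savez("w4.npz",r=r,o=o); s=get_obs(); print(s["position"],s["clock"]); cv2.imwrite("pics/c4.png",camera("scene")[:,:,::-1])
E
```

```text
[ 0.5452879  -0.19110133  0.16523752] 14.15
```

View pics/w4.png

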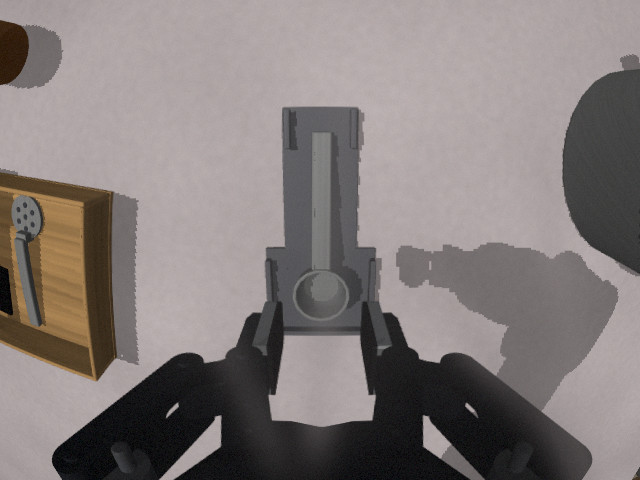

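View pics/c4.png

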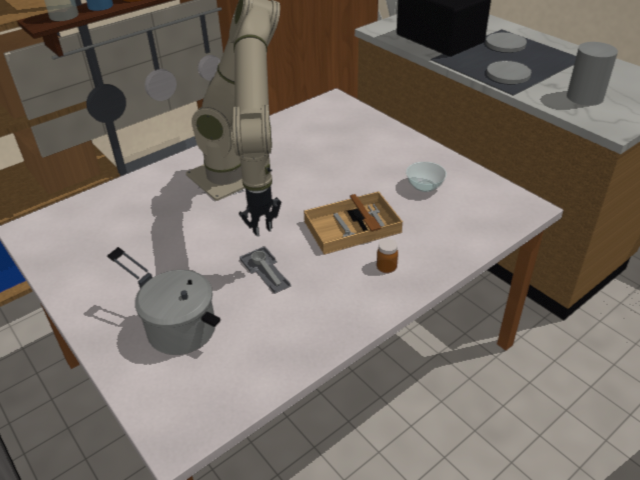

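The cup sits in the dish at (321,296). The tail lies between the ribs at (322,135), and the gripper is clear. In the scene view the clip, paddle, jar and bowl look unchanged.

```bash
python3 -c "
from workcell import *
print(hand_in())"
```

```text
the job is handed in; nothing more can be done
None
```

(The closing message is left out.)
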